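Press a filter cassette onto the tester's sprung nozzle

ROBOT

A 6-joint arm with a two-finger parallel gripper is mounted at the origin on the work surface. World frame = base frame: x ahead of the robot, y to its left, z up, the work surface at z = 0. Lengths are in m, angles in rad, forces in N, time in s.
With the tool pointing down it reaches from about 0.225 to 0.875 m from the base axis. Payload 3.4 kg.
Tool frame: the origin (TCP) lies between the finger pads; the fingertips stand 11 mm ahead of it and the grasp point (between the pads) lies 8 mm behind it; z points along the fingers, y is the line along which they close (so a half turn about z gives the same grasp; the last joint's range is limited). The gripper opens to 85 mm and grips with 20 to 120 N. Pads are 22 mm wide; open, the fingers measure 114 mm over their backs; the gripper's body (76 mm by 85 mm) begins 54 mm behind the grasp point. The pads swing forward as they close: fully open they stand 13 mm farther back than shut.
Start: joints at [1.078, 0.276, 1.505, -0, 1.361, -0.121], TCP at [0.209, 0.536, 0.219] pointing down, gripper open.
Joint ranges: [-2.89, 2.89], [-0.75, 2.08], [0.22, 2.7], [-1.18, 4.32], [0.11, 2.71], [-2.7, 2.7]. Speed limits (rad/s): [2.57, 2.57, 3.14, 3.14, 3.14, 3.14].

INTERFACE

Orientations are given as a unit quaternion [w, x, y, z].
In Python, from rig import manip, imaging gives the robot as it stands. The module is installed in compiled form; this text tells all that it offers.
- The arm moves only by the tool jog_arm, never from a script. Its argument "deltas" is one flat list of numbers, 7 for each row, row after row: the turn, a rotation vector about the world's x, y, z in degrees, then the shift along the world's x, y, z in mm, then the opening, from 0 (shut) to 1 (fully open). In form: [ax, ay, az, tx, ty, tz, gripper, ax, ay, az, tx, ty, tz, gripper, ...]. A call has 1 to 20 rows; each row is the pose to reach, as a shift and turn from the pose commanded when the call began; what a row does not reach only later rows make up. A row lasts 1/10 s, in which the tool goes at most 50 mm and 8.59 degrees, less where a joint would pass 70% of its speed; a pose out of reach is approached as far as the arm can. A call with a gripper value outside its range is refused whole. The fingers move at their own pace and stop on an object; "grip_force" is the grip in N (left out, the last holds). Time passes only in rows, so rows that repeat a pose let the fingers close. It gives the time, the measured TCP pose, the force, the opening and the grip force at its end, in the units of the state.
- manip.get_state(): the state, without advancing time (a new reading comes with each control period).
- imaging.get_image(name): name is "side" or "top" or "wrist"; returns the picture (400x640x3 uint8, blue, green, red); there is no depth.
- imaging.calibration(name): a dict with "mtx" (3x3 intrinsics, pixels), "cam_to_world" (4x4, takes a point from camera to world coordinates). Camera axes: x right, y down, z forward; pixel columns grow to the right and rows downward; lengths in m; the calibration is good to about 2 mm. The wrist camera is an equidistant fisheye: a pixel r from the principal point sees the ray r / f radians off the axis. A picture is of the moment at which its call begins: read the wrist's pose just before it. calibration takes no time and is no camera call; for the wrist camera it gives the pose at the moment of the call.
- manip.sign_off(): hands the job in; it is judged then, once.
The state is a dict: "clock": time; "qpos": joint angles; "qd": joint speeds; "effort": joint torques, N m; "position": TCP position; "ee_rot": TCP orientation; "contact_force": force on the tool from outside, world axes, zero at the start; "moment": the same for the moment, N m; "width": finger opening in m; "gripper_force": force on a finger pad.
Only numpy, scipy, OpenCV 4.12 (cv2) and the standard library are available. Lean on these libraries where they do the work, as an engineer would, in place of code of your own. Each camera call takes 0.05 s, during which the arm holds its last target. There are 200 camera calls.

TASK

Take the larger of the two filter cassettes out of the rack and lean it in the tester's sloped cradle, lower edge on the ledge and its face flat on the backrest, clear of the sprung nozzle, and let go of it. Then slide it along the ledge against the nozzle until its side meets the stop block, and keep it pressed there, firmly but without forcing it: the job finishes while you are holding it against the spring. Leave the smaller cassette, the bottles and the other things on the bench where they are.

Things in the scene. Friction and masses are not known exactly. Their poses are not given: they have to be found in the camera images.
- cassette: the larger filter cassette: a flat white plastic slab 130 mm wide (its y), 16 mm thick (its x) and 120 mm tall (its z), about 0.28 kg; origin at the centre of its underside. It starts upright on edge in one of the rack's two slots; its two faces, and its two sides, are alike, so either face may lie on the backrest
- small_cassette: the smaller filter cassette, which stays in the rack's other slot: white slab 80 mm wide (y), 16 mm thick (x), 80 mm tall (z); origin at the centre of its underside. Which slot holds which cassette varies
- rack: fixed grey rack, base 150 x 150 mm and 8 mm thick, origin at the centre of its underside; two parallel slots along its y at x = -37.5 and +37.5 mm, each 18 mm wide between low fingers that stand up to 30 mm above the bench; a cassette stands on the base, 8 mm above the bench, and lifts straight out
- tester: fixed integrity tester on a base plate 160 mm (its x) by 325 mm (y, from -125 to +200), 12 mm thick; origin on the bench. At its +y end stands a white housing 130 x 85 mm, 140 mm tall (y from 112 to 198 mm). It carries the cradle and the stop block
- cradle: sloped cradle, slippery grey plastic. Origin in the corner of ledge and backrest, 34 mm above the bench. z runs up the backrest, leaning 20 degrees back to the tester's -x; x is the way the backrest faces; y runs level along the ledge to the nozzle. Backrest: plane x = 0, y -50 to 50 mm, z 0 to 65 mm, 8 mm thick. Ledge: plane z = 0, square to the backrest, x -8 to 34 mm, y -120 to 65 mm
- lean_place (a point): a good place for the foot (origin) of the cassette when leaned: on the ledge, 8 mm (half its thickness) off the backrest, at cradle y = -32 mm, 18 mm clear of the nozzle; axes as the cradle's. A slab set down here with its z along the cradle's z slips into the corner by its own weight; its upper 55 mm and its side away from the nozzle stand free
- seat (a point): where the foot (origin) of the cassette is when its side meets the stop block: 32 mm further along the cradle's y than lean_place, at cradle x = 8, y = 0, z = 0 mm; axes as the cradle's. Pushing the free side along +y slides the cassette there, against under 1 N of friction (up to 3 N if the push also bears on ledge or backrest) and then the spring
- stop_block: fixed dark steel stop block at the +y end of the cradle, with the same axes; 40 mm (x) by 40 mm (y) by 90 mm (z); its origin is the centre of its face towards the cassette, which is 65 mm along the cradle's y from the cradle's origin, at cradle x = 8 mm, z = 45 mm
- nozzle_tip (a point): centre of the round rubber tip (18 mm across) of the sprung nozzle, which sticks out 14 mm from the stop block's face towards the cassette, 45 mm up the cradle's z, in line with the middle of the leaning cassette's thickness
- nozzle (a joint): how far the nozzle is pushed into the stop block along the cradle's +y, m: 0 free, 0.014 when the cassette's side is at the stop block. The spring starts at about 2 N and pushes back with about 8.5 N at 0.014 (450 N/m); it pushes the cassette back out as soon as it is let go
- bottle_a: amber bottle, 92 mm across, 215 mm tall; origin at the centre of its underside; bystander
- bottle_b: amber bottle, 92 mm across, 215 mm tall; origin at the centre of its underside; bystander
- bottle_c: smaller amber bottle, 68 mm across, 150 mm tall; origin at the centre of its underside; bystander
- beaker: glass beaker, 80 mm across, 100 mm tall; origin at the centre of its underside; bystander
- jar: white jar, 56 mm across, 60 mm tall; origin at the centre of its underside; bystander
- dish: closed flat glass dish, 80 mm across, 20 mm tall; origin at the centre of its underside; bystander
- weight: steel check weight, 36 mm across, 48 mm tall; origin at the centre of its underside; bystander
Mind the look-alikes: they are no part of the job. Leave any black or green look-alike of the cassette alone.

How it is judged:
On the way:
1. the larger cassette leans in the cradle, let go of, clear of the nozzle (angle between the z axis of cassette and the z axis of cradle, either way round below 0.08 rad and angle between the x axis of cassette and the x axis of cradle, either way round below 0.08 rad and z of cassette in the frame of cradle between -0.004 and 0.006 m and x of cassette in the frame of cradle between 0.004 and 0.0125 m and contact force between the fingers and cassette below 0.1 N and value of joint nozzle below 0.002 m and y of cassette in the frame of cradle between -0.075 and -0.008 m and linear speed of cassette below 0.02 m/s), for 0.2 s.
At the end, for the whole second after the job is handed in: The larger cassette leans flat in the cradle (within 4.5 degrees, 6 mm of the ledge, 4.5 mm of the backrest), still, its side on the stop block with 0.5 to 25 N (within 3 mm, nozzle in by 12.2 mm or more), and the fingers hold it there with over 3 N (angle between the z axis of cassette and the z axis of cradle, either way round below 0.08 rad and angle between the x axis of cassette and the x axis of cradle, either way round below 0.08 rad and z of cassette in the frame of cradle between -0.004 and 0.006 m and x of cassette in the frame of cradle between 0.004 and 0.0125 m and value of joint nozzle above 0.0122 m and y of cassette in the frame of cradle between -0.003 and 0.003 m and contact force between cassette and stop_block between 0.5 and 25 N and contact force between the fingers and cassette above 3 N and linear speed of cassette below 0.01 m/s); the arm keeps its last pose, push and grip.
It fails at once if the smaller cassette or another thing on the bench is disturbed (moved more than 30 mm) (distance of any of small_cassette, bottle_a, bottle_b, bottle_c, beaker, jar, weight, dish from where it was at the start of the episode above 0.03 m).
It fails at once if the cassette is rammed into the stop block (more than 60 N) (contact force between cassette and stop_block above 60 N).
It also fails if it takes over 64 s, if anything falls off the work surface, if the arm or the gripper's body presses on something with over 40 N, if the wrist force passes 120 N, or if a joint passes its speed limit or range.

## Working session

There is one attempt and no reset: what is moved stays moved. The work goes in short steps, Python scripts to look and compute and a tool call to move; the robot and the scene stay as the last step left them, time stands still between calls to the robot, and variables do not carry over. Pictures are saved under pics/ and viewed, at most 10 in all, crops included, and the job is handed in when it is done.

Besides the shell and the picture viewer there is one more tool, called after "Emit:" as name(argument=value, ...), one argument or row to a line, values as JSON. jog_arm: Moves the arm, as the interface text tells. Its arguments: {"type":"object","properties":{"deltas":{"type":"array"},"grip_force":{"type":"number"}},"required":["deltas"]}

```bash
mkdir -p pics; python3 - <<'E'
from rig import manip, imaging
import cv2, numpy as np
for n in ("side","top","wrist"):
    c=imaging.calibration(n); im=imaging.get_image(n); cv2.imwrite(f"pics/{n}0.png",im)
    print(n,np.round(c["mtx"],1).tolist(),np.round(c["cam_to_world"],4).tolist())
s=manip.get_state();print({k:np.round(v,3).tolist() for k,v in s.items()})
E
```

```text
side [[467.9, 0.0, 320.6], [0.0, 467.9, 193.0], [0.0, 0.0, 1.0]] [[0.8542, -0.2736, 0.4421, -0.0443], [-0.5197, -0.4247, 0.7413, -1.0733], [-0.015, -0.863, -0.5049, 0.7968], [0.0, 0.0, 0.0, 1.0]]
top [[443.6, 0.0, 317.5], [0.0, 443.6, 194.5], [0.0, 0.0, 1.0]] [[0.0291, -0.9898, 0.1392, 0.3609], [-0.9993, -0.032, -0.0191, 0.0096], [0.0233, -0.1386, -0.9901, 1.5327], [0.0, 0.0, 0.0, 1.0]]
wrist [[309.7, 0.0, 323.7], [0.0, 309.7, 202.6], [0.0, 0.0, 1.0]] [[0.3635, 0.8889, 0.2789, 0.1375], [0.9316, -0.3463, -0.1106, 0.5643], [-0.0017, 0.3, -0.9539, 0.3732], [0.0, 0.0, 0.0, 1.0]]
{'clock': 0.15, 'qpos': [1.078, 0.276, 1.506, 0.0, 1.361, -0.121], 'qd': [-0.0, -0.002, -0.003, 0.001, -0.002, 0.001], 'effort': [-0.0, -41.714, -24.603, -0.0, 0.008, -0.0], 'position': [0.209, 0.535, 0.218], 'ee_rot': [-0.0, 0.185, 0.983, -0.001], 'contact_force': [-0.261, -0.132, 0.915], 'moment': [0.004, -0.033, -0.02], 'gripper_force': 0.0, 'width': 0.085}
```

View pics/top0.png

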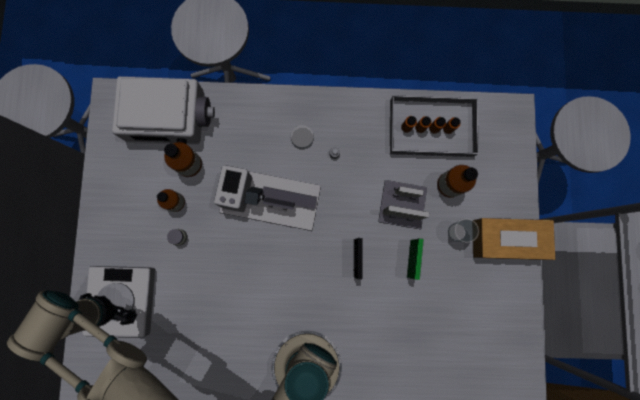

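View pics/side0.png

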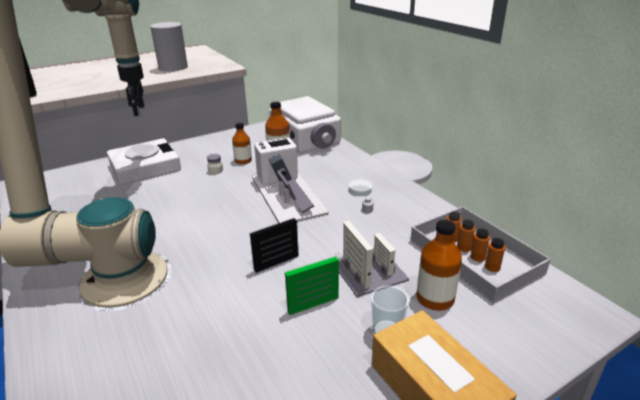

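Top view: the rack is at about (404,202), with the larger white slab at (406,212) and the smaller at (408,192). The tester is at (268,198), with its housing at (232,188). Side view: the larger slab is at (356,255), the smaller at (384,255) and the tester at (287,180).

Look-alikes (top/side pixels):
- Black slab at (358,258)/(275,245): no.
- Green slab at (415,258)/(312,285): no.
- Small white slab at (408,192)/(384,255): no.
- Larger white slab at (406,212)/(356,255): chosen.

I'll check the choice in one close crop.

```bash
python3 - <<'E'
import cv2, numpy as np
t=cv2.imread("pics/top0.png");s=cv2.imread("pics/side0.png")
a=cv2.resize(t[150:250,200:440],None,fx=3.3,fy=3.3,interpolation=cv2.INTER_CUBIC)[:,:790]
b=cv2.resize(s[130:300,235:425],None,fx=1.55,fy=1.55,interpolation=cv2.INTER_CUBIC)
b1=cv2.resize(s[210:300,325:415],(264,264),interpolation=cv2.INTER_CUBIC)
b2=cv2.resize(s[130:230,240:340],(264,264),interpolation=cv2.INTER_CUBIC)
o=np.zeros((600,792,3),np.uint8);o[:330,:790]=a;o[332:596,:264]=b1;o[332:596,270:534]=b2
cv2.imwrite("pics/crop1.png",np.clip(o*1.5,0,255).astype(np.uint8))
E
```

```text
(no output)
```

View pics/crop1.png

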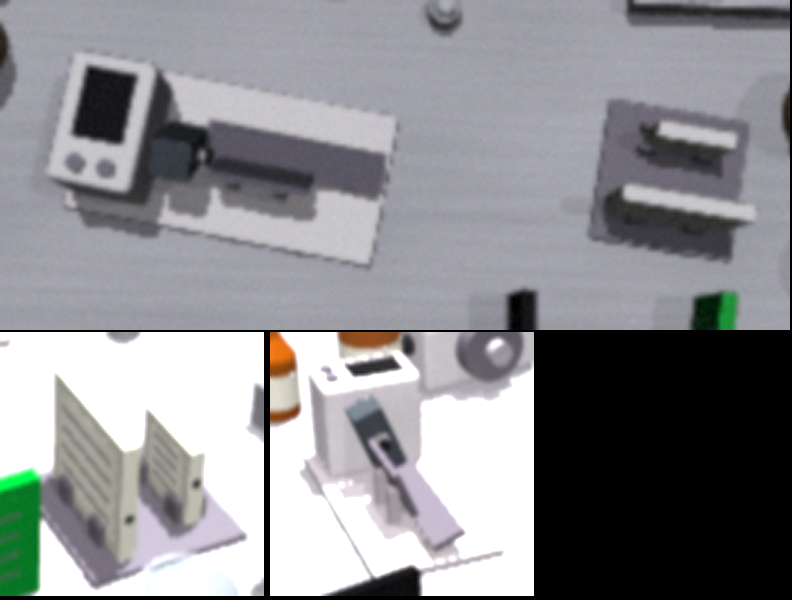

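The crop confirms the choice: the larger slab's top edge runs from (388,209) to (429,214) in the top image. The smaller slab is behind it, and the tester's backrest faces away from the robot. Next I'll get coarse positions from the top view, cross-checked by triangulating with the side view.

```bash
cat > h.py <<'E'
import numpy as np
from rig import imaging
def ray(cal,uv,fish=False):
    K=cal["mtx"];T=np.array(cal["cam_to_world"]);x=(uv[0]-K[0][2])/K[0][0];y=(uv[1]-K[1][2])/K[1][1]
    if fish:
        r=np.hypot(x,y);d=np.array([x*np.sin(r)/r,y*np.sin(r)/r,np.cos(r)]) if r>1e-9 else np.array([0,0,1.])
    else: d=np.array([x,y,1.])
    d=T[:3,:3]@(d/np.linalg.norm(d));return T[:3,3],d
def plane(r,z): o,d=r;return o+d*(z-o[2])/d[2]
def tri(r1,r2):
    A=np.stack([r1[1],-r2[1]],1);t=np.linalg.lstsq(A,r2[0]-r1[0],rcond=None)[0]
    p=r1[0]+t[0]*r1[1];q=r2[0]+t[1]*r2[1];return (p+q)/2,np.linalg.norm(p-q)
E
python3 - <<'E'
from h import *
t=imaging.calibration("top");s=imaging.calibration("side")
T=lambda a,b:(200+a/3.3,150+b/3.3)
for n,uv,z in [("casL",T(622,190),.128),("casR",T(755,211),.128),("smL",T(658,130),.088),("smR",T(738,138),.088),
 ("baseTL",T(160,70),.012),("baseTR",T(397,118),.012),("baseBR",T(370,265),.012),("rackTL",T(610,100),.008),("rackTR",T(748,123),.008),("rackBR",T(732,258),.008),("ledgeR",T(384,185),.034),("black",(358,258),.12),("green",(415,258),.12)]:
    print(n,np.round(plane(ray(t,uv),z),3))
S=lambda a,b:(325+a/2.933,210+(b-332)/2.933)
print(tri(ray(t,T(755,211)),ray(s,S(130,446))),tri(ray(t,T(622,195)),ray(s,S(57,376))))
E
```

```text
casL [ 0.523 -0.246  0.128]
casR [ 0.507 -0.375  0.128]
smL [ 0.59  -0.289  0.088]
smR [ 0.584 -0.369  0.088]
baseTL [0.649 0.222 0.012]
baseTR [ 0.606 -0.029  0.012]
baseBR [ 0.45  -0.005  0.012]
rackTL [ 0.633 -0.254  0.008]
rackTR [ 0.613 -0.401  0.008]
rackBR [ 0.469 -0.384  0.008]
ledgeR [ 0.532 -0.017  0.034]
black [ 0.361 -0.152  0.12 ]
green [ 0.366 -0.333  0.12 ]
(array([ 0.5054589 , -0.37440293,  0.12698076]), np.float64(0.0039530909090686765)) (array([ 0.51911062, -0.24740248,  0.11648932]), np.float64(0.0017417407706690551))
```

Emit:
jog_arm(
  deltas=[0,0,-10,0,-20,50,1,0,0,-78,320,-500,110,1,0,0,-78,320,-500,110,1,0,0,-78,320,-500,110,1,0,0,-78,320,-500,110,1,0,0,-78,320,-500,110,1,0,0,-78,320,-500,110,1,0,0,-78,320,-500,110,1,0,0,-78,320,-500,110,1,0,0,-78,320,-500,110,1,0,0,-78,320,-500,110,1,0,0,-78,320,-500,110,1,0,0,-78,320,-500,110,1,0,0,-78,320,-500,110,1,0,0,-78,320,-500,110,1,0,0,-78,320,-500,110,1,0,0,-78,320,-500,110,1],
)

```text
clock: 1.85
position: [0.5281, 0.0369, 0.3287]
ee_rot: [-0.0, 0.762, 0.648, 0.0]
contact_force: [-0.0, -0.0, -0.2]
width: 0.0853
gripper_force: 0.0
```

```bash
python3 - <<'E'
from h import *
import cv2,pickle
c=imaging.calibration("wrist");im=imaging.get_image("wrist");cv2.imwrite("pics/w1.png",im);pickle.dump(c,open("w1.pkl","wb"))
print(np.round(c["cam_to_world"],3))
E
```

```text
[[ 0.987 -0.153 -0.048  0.541]
 [-0.16  -0.942 -0.296  0.113]
 [-0.     0.3   -0.954  0.484]
 [ 0.     0.     0.     1.   ]]
```

View pics/w1.png

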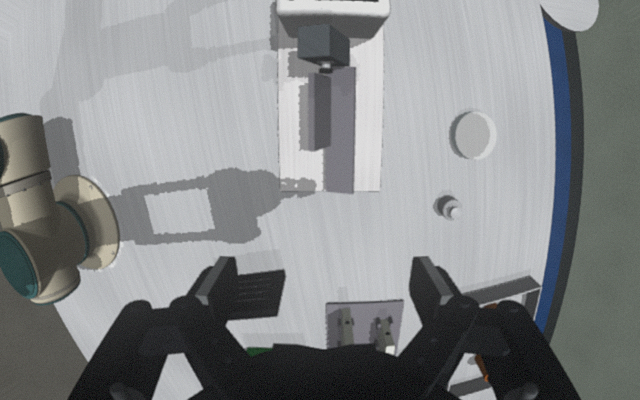

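The wrist view shows the tester. The base's near corners are at about (280,191) and (381,191), the ledge's free end at (328–354,192), the stop block at (323,45) and the backrest's top edge at about x=312. I'll take a second, lower view for the heights, on the way to the rack.

Emit:
jog_arm(
  deltas=[0,0,0,0,-40,-40,1,0,0,0,0,-60,-70,1,0,0,0,0,-60,-70,1,0,0,0,0,-60,-70,1],
)

```text
clock: 2.3
position: [0.5285, -0.0235, 0.2585]
ee_rot: [-0.001, 0.762, 0.647, 0.0]
contact_force: [-0.2, 0.5, 0.6]
width: 0.0851
gripper_force: 0.0
```

```bash
python3 - <<'E'
from h import *
import cv2,pickle
c=imaging.calibration("wrist");im=imaging.get_image("wrist");cv2.imwrite("pics/w2.png",im);pickle.dump(c,open("w2.pkl","wb"))
a=cv2.imread("pics/w1.png")[10:205,262:397];print(np.round(c["cam_to_world"],3)[:3,3])
# predicted location of the base corner in w2
b=im[0:200,240:410]
A=cv2.resize(a,None,fx=2.9,fy=2.9,interpolation=cv2.INTER_CUBIC);B=cv2.resize(b,None,fx=2.3,fy=2.9*200/200,interpolation=cv2.INTER_CUBIC)
o=np.zeros((600,800,3),np.uint8);o[:A.shape[0],:A.shape[1]]=A;o[:B.shape[0],400:400+B.shape[1]]=B[:600]
cv2.imwrite("pics/w12.png",o)
E
```

```text
[0.541 0.053 0.414]
```

View pics/w12.png

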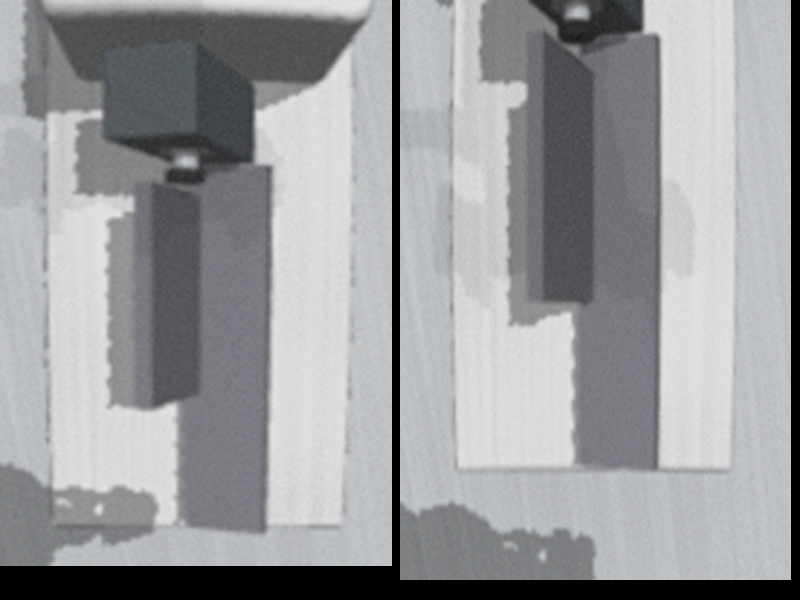

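View 1 (left) and view 2 (right) show the same cradle corners: the backrest top front edge ends, its foot corner and the outer ledge ends. I'll triangulate these and fit the frame.

```bash
python3 - <<'E'
from h import *
import pickle
from scipy.spatial.transform import Rotation as R
c1=pickle.load(open("w1.pkl","rb"));c2=pickle.load(open("w2.pkl","rb"))
f1=lambda p:(262+(p[0]+.5)/2.9-.5,10+(p[1]+.5)/2.9-.5); f2=lambda p:(240+(p[0]-399.5)/2.3-.5,(p[1]+.5)/2.9-.5)
F=[("brTop-",(153,408),(543,302),(0,-50,65)),("brFoot-",(199,395),(593,302),(0,-50,0)),("brTop+",(153,183),(544,33),(0,50,65)),("brFoot+",(199,196),(592,70),None),
("ledge-",(266,532),(657,467),(34,-120,0)),("ledge+",(271,167),(659,36),(34,65,0)),
("baseL",(54,526),(457,468),None),("baseR",(341,526),(729,468),None)]
P=[];M=[]
for n,a,b,m in F:
    p,e=tri(ray(c1,f1(a),True),ray(c2,f2(b),True));print(n,np.round(p*1e3,1),round(e*1e3,1))
    if m: P.append(p*1e3);M.append(m)
P=np.array(P);M=np.array(M,float)
r,_=R.align_vectors(P-P.mean(0),M-M.mean(0));print("free",r.as_euler("ZYX",degrees=True))
Mt=R.from_euler("Y",-20,degrees=True).apply(M)
u=Mt[:,:2]-Mt[:,:2].mean(0);v=P[:,:2]-P[:,:2].mean(0)
yaw=np.arctan2((u[:,0]*v[:,1]-u[:,1]*v[:,0]).sum(),(u*v).sum())
Rz=R.from_euler("z",yaw);t=P.mean(0)-Rz.apply(Mt).mean(0);print("yaw",np.degrees(yaw),"origin",t);print(np.round(P-Rz.apply(Mt)-t,1))
E
```

```text
brTop- [519.7  61.8  86.4] 0.7
brFoot- [541.4  58.6  40.3] 0.5
brTop+ [536.4 159.8  93.4] 0.2
brFoot+ [556.9 155.9  42.6] 0.4
ledge- [563.4 -12.8  53.4] 0.3
ledge+ [593.  164.6  47.4] 0.3
baseL [ 4.538e+02 -4.000e-01  2.130e+01] 0.8
baseR [605.9 -25.2  21.4] 0.4
free [ -9.19529249 -25.10344522  -1.14331449]
yaw -9.329292321896506 origin [550.34753862 107.74945431  35.10069301]
[[-0.6 -0.3 -9.8]
 [-0.8  0.2  5.2]
 [-0.1 -0.9 -2.8]
 [ 1.   3.1  6.7]
 [ 0.6 -2.1  0.7]]
```

Emit:
jog_arm(
  deltas=[0,0,2,-10,-50,0,1,0,0,2,-14,-255,10,1,0,0,2,-14,-255,10,1,0,0,2,-14,-255,10,1,0,0,2,-14,-255,10,1,0,0,2,-14,-255,10,1,0,0,2,-14,-255,10,1,0,0,2,-14,-255,10,1],
)

```text
clock: 3.15
position: [0.5156, -0.2776, 0.2696]
ee_rot: [0.0, 0.75, 0.661, 0.001]
contact_force: [-0.5, 0.7, 0.2]
width: 0.0851
gripper_force: 0.0
```

```bash
python3 - <<'E'
from h import *
import cv2,pickle
c=imaging.calibration("wrist");im=imaging.get_image("wrist");cv2.imwrite("pics/w3.png",im);pickle.dump(c,open("w3.pkl","wb"))
print(np.round(c["cam_to_world"],3)[:3,3])
E
```

```text
[ 0.525 -0.201  0.425]
```

View pics/w3.png

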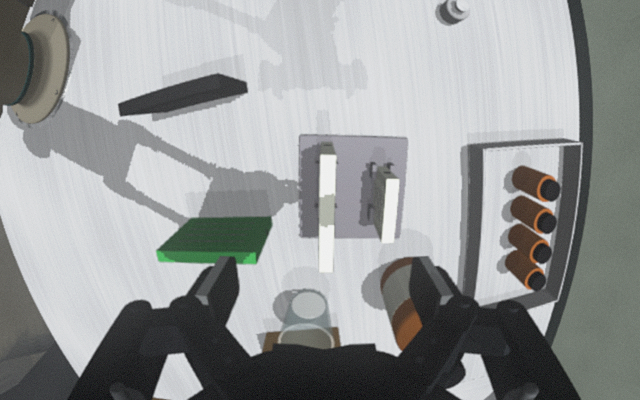

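The cassette's white top spans about (319–335, 151) to (319–334, 271). The fingers straddle it, at (225,285) and (430,285). Next I'll segment its top and cast it on the top plane, using the top-view points for a second view.

```bash
python3 - <<'E'
from h import *
import pickle,cv2
c=pickle.load(open("w3.pkl","rb"));im=cv2.imread("pics/w3.png")
m=(im.min(2)>200).astype(np.uint8);m[:,:312]=0;m[:,342:]=0;m[:145]=0;m[280:]=0
cs,_=cv2.findContours(m,0,2);k=max(cs,key=cv2.contourArea);print(cv2.boundingRect(k))
q=cv2.boxPoints(cv2.minAreaRect(k));
for uv in q: print(uv,np.round(plane(ray(c,uv,True),.128)*1e3,1))
t=imaging.calibration("top");T=lambda a,b:(200+a/3.3,150+b/3.3)
lo=q[q[:,1]>220].mean(0);hi=q[q[:,1]<220].mean(0)
a=plane(ray(c,lo,True),.128)*1e3;b=plane(ray(c,hi,True),.128)*1e3
print(a,b,(a+b)/2,np.linalg.norm(a-b),np.degrees(np.arctan2(b[1]-a[1],b[0]-a[0]))-90)
print(tri(ray(c,lo,True),ray(t,T(755,211))),tri(ray(c,hi,True),ray(t,T(622,193))))
# tester via planes
c1=pickle.load(open("w1.pkl","rb"));c2=pickle.load(open("w2.pkl","rb"))
f1=lambda p:(262+(p[0]+.5)/2.9-.5,10+(p[1]+.5)/2.9-.5); f2=lambda p:(240+(p[0]-399.5)/2.3-.5,(p[1]+.5)/2.9-.5)
for n,z,a,b in [("brTop-",95.1,(153,408),(543,302)),("brFoot-",34,(199,395),(593,302)),("brTop+",95.1,(153,183),(544,33)),("ledge-",45.6,(266,532),(657,467)),("ledge+",45.6,(271,167),(659,36)),("baseL",12,(54,526),(457,468)),("baseR",12,(341,526),(729,468))]:
    print(n,np.round(plane(ray(c1,f1(a),True),z/1e3)*1e3,1),np.round(plane(ray(c2,f2(b),True),z/1e3)*1e3,1))
E
```

```text
(312, 225, 30, 55)
[312. 225.] [ 498.9 -315.8  128. ]
[341. 225.] [ 528.6 -319.6  128. ]
[341. 279.] [ 521.8 -384.3  128. ]
[312. 279.] [ 489.7 -380.2  128. ]
[ 509.92150009 -348.5010639   128.        ] [ 513.92405631 -293.31043792  128.        ] [ 511.9227782  -320.90575091  128.        ] 55.3355731188207 -4.147965088019191
(array([ 0.51058314, -0.39402587,  0.04495005]), np.float64(0.012533473786684226)) (array([ 0.51080567, -0.22584892,  0.3041302 ]), np.float64(0.03112257339201224))
brTop- [520.5  62.9  95.1] [519.9  61.5  95.1]
brFoot- [541.2  57.8  34. ] [541.7  58.7  34. ]
brTop+ [536.5 159.6  95.1] [536.3 159.2  95.1]
ledge- [564.  -15.1  45.6] [563.8 -14.2  45.6]
ledge+ [593.  164.8  45.6] [593.4 165.1  45.6]
baseL [451.7  -2.9  12. ] [452.2  -1.6  12. ]
baseR [607.4 -28.1  12. ] [607.2 -27.   12. ]<stdin>:9: RuntimeWarning: Mean of empty slice.
  ret = um.true_divide(
```

```bash
python3 - <<'E'
from h import *
import pickle,cv2
c=pickle.load(open("w3.pkl","rb"));im=cv2.imread("pics/w3.png");g=im.min(2)
for r in (165,200,225,232,250,265): print(r,g[r,312:342].tolist())
print([int(x) for x in g[138:162,327]],[int(x) for x in g[262:282,327]])
t=imaging.calibration("top");T=lambda a,b:(200+a/3.3,150+b/3.3)
lo,hi=(326.3,271),(327,152)
a=plane(ray(c,lo,True),.128)*1e3;b=plane(ray(c,hi,True),.128)*1e3
print(a,b,(a+b)/2,np.linalg.norm(a-b),np.degrees(np.arctan2(b[1]-a[1],b[0]-a[0]))-90)
print(tri(ray(c,lo,True),ray(t,T(755,211))),tri(ray(c,hi,True),ray(t,T(622,193))))
E
```

```text
165 [109, 107, 110, 102, 103, 96, 99, 143, 206, 240, 240, 238, 239, 240, 239, 238, 239, 238, 238, 240, 240, 240, 238, 220, 183, 158, 156, 158, 159, 156]
200 [105, 109, 101, 95, 99, 97, 104, 141, 165, 175, 171, 169, 172, 174, 170, 170, 173, 174, 173, 171, 173, 169, 155, 154, 151, 156, 154, 149, 154, 149]
225 [107, 106, 106, 106, 106, 99, 121, 184, 197, 184, 180, 177, 173, 166, 168, 187, 225, 226, 229, 228, 227, 212, 158, 143, 149, 151, 151, 151, 149, 156]
232 [112, 108, 110, 105, 105, 104, 132, 198, 234, 241, 241, 239, 238, 239, 237, 238, 238, 238, 238, 239, 238, 228, 162, 137, 148, 154, 147, 149, 152, 148]
250 [206, 209, 211, 215, 209, 201, 182, 213, 235, 240, 239, 240, 239, 240, 241, 238, 240, 239, 241, 236, 233, 220, 212, 209, 209, 211, 214, 212, 206, 212]
265 [213, 215, 213, 212, 216, 210, 201, 226, 237, 240, 239, 238, 238, 239, 239, 239, 240, 239, 238, 237, 226, 192, 205, 214, 215, 215, 213, 213, 211, 208]
[157, 152, 150, 140, 117, 110, 95, 83, 108, 111, 110, 107, 113, 109, 111, 117, 164, 221, 240, 239, 240, 239, 239, 241] [237, 240, 238, 239, 239, 239, 238, 239, 239, 238, 220, 213, 206, 214, 205, 209, 207, 204, 202, 199]
[ 506.82620918 -371.83114436  128.        ] [ 523.52376363 -242.92132085  128.        ] [ 515.17498641 -307.3762326   128.        ] 129.9867336366045 -7.380370049701341
(array([ 0.50710656, -0.37678953,  0.12031772]), np.float64(0.0017926605397198608)) (array([ 0.52287809, -0.24688313,  0.11213262]), np.float64(0.003558416304221398))
```

Emit:
jog_arm(
  deltas=[0,0,0,-1,-30,0,0.6,0,0,0,-1,-30,-40,0.6,0,0,0,-1,-30,-85,0.6,0,0,0,-1,-30,-125,0.6,0,0,0,-1,-30,-150,0.6,0,0,0,-1,-30,-174,0.6,0,0,0,-1,-30,-174,0.6,0,0,0,-1,-30,-174,0.6],
)

```text
clock: 4.0
position: [0.5146, -0.308, 0.0954]
ee_rot: [0.0, 0.75, 0.661, 0.0]
contact_force: [0.6, -0.9, 0.0]
width: 0.0514
gripper_force: 0.0
```

```bash
python3 - <<'E'
from h import *
import cv2,pickle
c=imaging.calibration("wrist");im=imaging.get_image("wrist");cv2.imwrite("pics/w4.png",im)
E
```

```text
(no output)
```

View pics/w4.png

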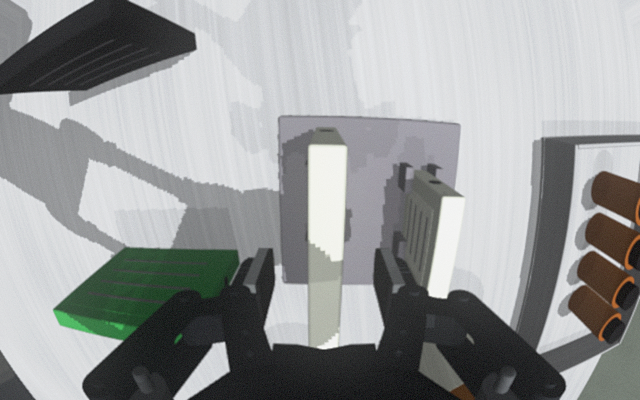

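The fingers at (262,285) and (385,285) straddle the slab at (310–346) with clearance. Closing and lifting.

Emit:
jog_arm(
  deltas=[0,0,0,0,0,0,0.3,0,0,0,0,0,0,0,0,0,0,0,0,0,0,0,0,0,0,0,0,0,0,0,0,0,0,0,0,0,0,0,0,0,0,0,0,0,0,0,0,15,0,0,0,0,0,0,40,0,0,0,0,0,0,80,0,0,0,0,0,0,120,0,0,0,0,0,0,150,0,0,0,0,0,0,150,0],
  grip_force=50,
)

```text
clock: 5.25
position: [0.5158, -0.3108, 0.2491]
ee_rot: [0.004, 0.751, 0.661, 0.001]
contact_force: [1.3, 0.3, -3.2]
width: 0.0151
gripper_force: 49.5
```

Emit:
jog_arm(
  deltas=[0,0,0,0,25,0,0,0,0,0,0,65,0,0,-1.0,-6.6,-0.7,0,110,0,0,-1.9,-13.2,-1.3,0,155,0,0,-2.9,-19.8,-2,0,200,0,0,-2.9,-19.8,-2,0,245,0,0,-2.9,-19.8,-2,0,290,0,0,-2.9,-19.8,-2,0,330,-10,0,-2.9,-19.8,-2,0,365,-30,0,-2.9,-19.8,-2,0,383,-45,0,-2.9,-19.8,-2,0,389,-60,0,-2.9,-19.8,-2,0,389,-66,0,-2.9,-19.8,-2,0,389,-66,0,-2.9,-19.8,-2,0,389,-66,0,-2.9,-19.8,-2,0,389,-66,0,-2.9,-19.8,-2,0,389,-66,0],
)

```text
clock: 6.85
position: [0.5145, 0.0791, 0.1794]
ee_rot: [0.133, 0.751, 0.637, 0.113]
contact_force: [-0.4, 0.1, -3.2]
width: 0.015
gripper_force: 50.1
```

```bash
cat >> h.py <<'E'
from scipy.spatial.transform import Rotation as R
from rig import manip
O=np.array([550.4,107.6,34.]);RC=(R.from_euler("z",-9.33,degrees=True)*R.from_euler("y",-20,degrees=True)).as_matrix()
def tip(d=87.4):
    s=manip.get_state();p=np.array(s["position"])*1e3;q=s["ee_rot"];M=R.from_quat([q[1],q[2],q[3],q[0]]).as_matrix()
    print("tcp",p.round(1),"cradle tcp",(RC.T@(p-O)).round(1),"foot",(RC.T@(p+M[:,2]*d-O)).round(1));print("tool axes in cradle\n",(RC.T@M).round(3))
    print("F cradle",(RC.T@np.array(s["contact_force"])).round(2),"q",np.round(s["qpos"],2),s["clock"],s["width"])
E
python3 - <<'E'
from h import *
import cv2
tip()
im=imaging.get_image("wrist");cv2.imwrite("pics/w5.png",im)
E
```

```text
tcp [514.5  79.1 179.4] cradle tcp [ 20.8 -33.9 147.2] foot [ 20.9 -33.9  59.8]
tool axes in cradle
 [[ 0.001  1.     0.002]
 [ 1.    -0.001 -0.   ]
 [-0.     0.002 -1.   ]]
F cradle [-1.44  0.08 -2.83] q [ 0.08  0.06  1.95 -0.12  0.8   0.31] 6.85 0.014956477491918824
```

View pics/w5.png

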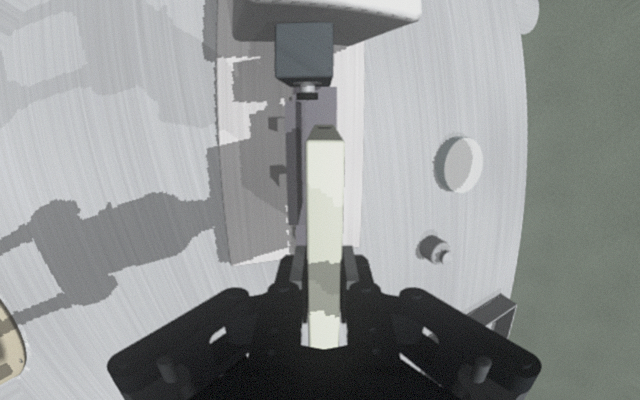

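The cassette sits squarely in the hand (its top at x≈325) and is aligned with the cradle axes. The nozzle tip at (307,93) agrees with the ~13 mm offset in x that I still have to close. Lowering.

Emit:
jog_arm(
  deltas=[0,0,0,5,-1,-15,0,0,0,0,13.5,-2.2,-37.6,0,0,0,0,13.5,-2.2,-37.6,0,0,0,0,11,-2,-47,0,0,0,0,8.8,-1.4,-54,0,0,0,0,8.8,-1.4,-56.4,0,0,0,0,8.8,-1.4,-56.4,0,0,0,0,8.8,-1.4,-56.4,0],
)

```text
clock: 7.7
position: [0.523, 0.0785, 0.1227]
ee_rot: [0.133, 0.751, 0.637, 0.113]
contact_force: [0.1, 0.6, -3.5]
width: 0.0145
gripper_force: 50.1
```

```bash
python3 -c "
from h import *
tip()"
```

```text
tcp [523.   78.5 122.7] cradle tcp [  9.4 -33.2  91. ] foot [  9.5 -33.2   3.6]
tool axes in cradle
 [[-0.     1.     0.001]
 [ 1.     0.     0.   ]
 [ 0.     0.001 -1.   ]]
F cradle [-1.15  0.6  -3.27] q [ 0.08  0.13  2.02 -0.13  0.65  0.33] 7.7 0.014469730164472557
```

Emit:
jog_arm(
  deltas=[0,0,0,0.3,0,-1,0,0,0,0,0.7,0,-2,0,0,0,0,0.7,0,-2,0,0,0,0,0.7,0,-2,0],
)

```text
clock: 8.1
position: [0.5235, 0.0783, 0.1203]
ee_rot: [0.133, 0.751, 0.637, 0.112]
contact_force: [-0.3, 0.3, -3.1]
width: 0.015
gripper_force: 50.1
```

```bash
python3 -c "
from h import *
tip()"
```

```text
tcp [523.5  78.3 120.3] cradle tcp [  9.  -33.2  88.5] foot [  9.1 -33.2   1.1]
tool axes in cradle
 [[-0.  1.  0.]
 [ 1.  0. -0.]
 [-0.  0. -1.]]
F cradle [-1.42  0.28 -2.8 ] q [ 0.07  0.14  2.03 -0.14  0.64  0.33] 8.1 0.0149593101672499
```

Emit:
jog_arm(
  deltas=[0,0,0,0.3,0,-1,0,0,0,0,0.5,0,-1.5,0,0,0,0,0.5,0,-1.5,0,0,0,0,0.5,0,-1.5,0],
)

```text
clock: 8.5
position: [0.5238, 0.0783, 0.1203]
ee_rot: [0.133, 0.751, 0.637, 0.113]
contact_force: [-7.1, -0.2, 9.1]
width: 0.0146
gripper_force: 52.1
```

```bash
python3 -c "
from h import *
tip()"
```

```text
tcp [523.8  78.3 120.3] cradle tcp [  9.4 -33.2  88.4] foot [  9.5 -33.2   1. ]
tool axes in cradle
 [[-0.     1.     0.002]
 [ 1.     0.    -0.   ]
 [-0.     0.002 -1.   ]]
F cradle [-3.44 -1.34 10.91] q [ 0.08  0.14  2.03 -0.14  0.64  0.33] 8.5 0.014580241083670757
```

The cassette is resting on the ledge. I'll ease the load off and open.

Emit:
jog_arm(
  deltas=[0,0,0,-0.4,0,1,0,0,0,0,-0.4,0,1,0.3,0,0,0,-0.4,0,1,0.5,0,0,0,-0.4,0,1,0.5,0,0,0,-0.4,0,1,0.5,0,0,0,-0.4,0,1,0.5],
)

```text
clock: 9.1
position: [0.5237, 0.0783, 0.1197]
ee_rot: [0.133, 0.751, 0.637, 0.113]
contact_force: [0.5, 0.6, -1.0]
width: 0.0426
gripper_force: 0.0
```

```bash
python3 - <<'E'
from h import *
import cv2
tip()
im=imaging.get_image("wrist");cv2.imwrite("pics/w6.png",im)
E
```

```text
tcp [523.7  78.3 119.7] cradle tcp [  9.  -33.2  87.9] foot [  9.1 -33.2   0.5]
tool axes in cradle
 [[-0.  1.  0.]
 [ 1.  0. -0.]
 [-0.  0. -1.]]
F cradle [-0.01  0.69 -1.07] q [ 0.07  0.14  2.03 -0.14  0.64  0.33] 9.1 0.042648197122239065
```

View pics/w6.png

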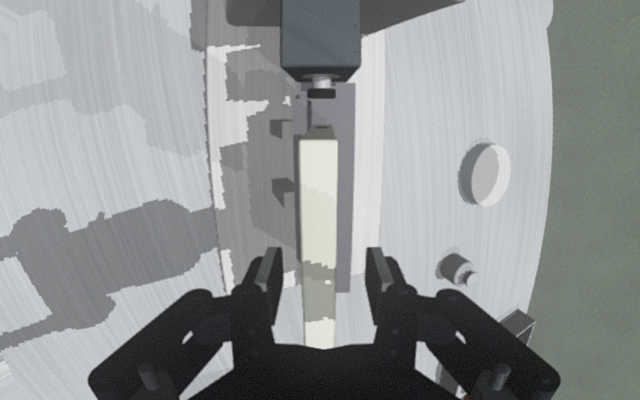

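The slab leans at x≈318 in line with the nozzle at (321,93), with a gap to it, and both fingers stand clear. Next I'll retract along the slope, shut the fingers, and go to the free side with the tool tilted 25° so the tip leads.

Emit:
jog_arm(
  deltas=[0,0,0,0,0,0,0.5,0,0,0,0,0,0,0.5,0,0,0,-7,1.2,20,0.5,0,0,0,-15,2.5,42,0.5,0,0,0,-23.6,3.9,65.8,0.5,0,0,0,-23.6,3.9,65.8,0.3,7,-1.1,2.6,-30,-35,65.5,0,14,-2.3,5.2,-35,-75,65.5,0,21,-3.4,7.7,-41.8,-101.5,65.5,0,23.2,-3.8,8.55,-41.8,-101.5,65.5,0,23.2,-3.8,8.55,-30,-103.5,30,0,23.2,-3.8,8.55,-16,-105.5,0,0,23.2,-3.8,8.55,-5.5,-107.5,-35.6,0,23.2,-3.8,8.55,-5.5,-107.5,-35.6,0,23.2,-3.8,8.55,-5.5,-107.5,-35.6,0,23.2,-3.8,8.55,-5.5,-107.5,-35.6,0],
  grip_force=20,
)

```text
clock: 10.75
position: [0.5183, -0.0287, 0.0855]
ee_rot: [-0.008, 0.708, 0.651, 0.273]
contact_force: [-0.2, -0.7, 0.5]
width: 0.0002
gripper_force: 0.0
```

```bash
python3 - <<'E'
from h import *
import cv2
tip()
im=imaging.get_image("wrist");cv2.imwrite("pics/w7.png",im)
E
```

```text
tcp [518.3 -28.7  85.5] cradle tcp [   8.6 -139.7   51.7] foot [   8.7 -102.8  -27.5]
tool axes in cradle
 [[-0.002  1.     0.001]
 [ 0.906  0.001  0.423]
 [ 0.423  0.002 -0.906]]
F cradle [ 0.14 -0.7   0.53] q [-0.59  0.24  2.12  0.78  0.82 -1.06] 10.75 0.00019636127321129233
```

View pics/w7.png

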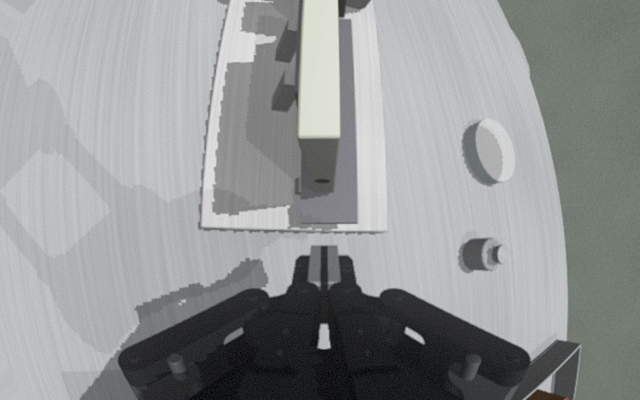

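The slab leans steadily in the cradle, with its free side at about (322,160). The shut fingers at (322,265) are lined up with it. Pushing along +Y.

Emit:
jog_arm(
  deltas=[0,0,0,1.6,10,0,0,0,0,0,3.2,19.7,0,0,0,0,0,3.7,22.7,0,0,0,0,0,4.2,25.7,0,0,0,0,0,4.7,28.7,0,0,0,0,0,5.2,31.7,0,0,0,0,0,5.7,34.7,0,0,0,0,0,6.2,37.7,0,0,0,0,0,6.2,37.7,0,0],
)

```text
clock: 11.7
position: [0.5242, 0.0088, 0.084]
ee_rot: [-0.009, 0.708, 0.651, 0.272]
contact_force: [0.0, -0.8, 0.1]
width: 0.0001
gripper_force: 0.0
```

```bash
python3 -c "
from h import *
tip()"
```

```text
tcp [524.2   8.8  84. ] cradle tcp [   7.8 -101.7   50.4] foot [  7.8 -64.7 -28.8]
tool axes in cradle
 [[-0.     1.    -0.   ]
 [ 0.906  0.     0.423]
 [ 0.423 -0.    -0.906]]
F cradle [ 0.15 -0.76  0.02] q [-0.5   0.24  2.13  0.8   0.77 -1.  ] 11.7 8.255853080999282e-05
```

Emit:
jog_arm(
  deltas=[0,0,0,0.5,3,0,0,0,0,0,1,6,0,0,0,0,0,1.5,9,0,0,0,0,0,1.9,11.8,0,0,0,0,0,1.9,11.8,0,0,0,0,0,1.9,11.8,0,0],
)

```text
clock: 12.3
position: [0.526, 0.0207, 0.0842]
ee_rot: [-0.009, 0.708, 0.651, 0.272]
contact_force: [-0.8, 0.6, 0.9]
width: -0.0
gripper_force: 0.0
```

```bash
python3 - <<'E'
from h import *
import cv2
tip()
im=imaging.get_image("wrist");cv2.imwrite("pics/w8.png",im)
E
```

```text
tcp [526.   20.7  84.2] cradle tcp [  7.8 -89.7  50.6] foot [  7.7 -52.7 -28.6]
tool axes in cradle
 [[-0.     1.    -0.   ]
 [ 0.906  0.     0.423]
 [ 0.423 -0.    -0.906]]
F cradle [-0.48  0.5   1.17] q [-0.47  0.23  2.14  0.81  0.76 -0.99] 12.3 -1.3097131674248545e-05
```

View pics/w8.png

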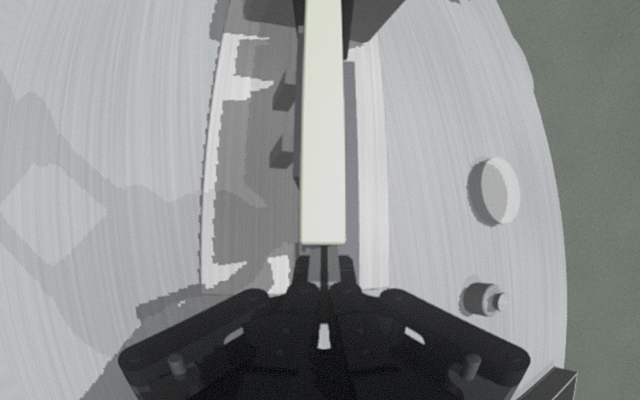

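I've now viewed one picture over the allowance of 10, so I'll view no more and work from numbers. This one shows the slab's free top edge at row 244, columns 302–345. I'll cast that onto the z=120 cradle plane to get the cassette's y.

```bash
cat >> h.py <<'E'
def edge(uv):
    o,d=ray(imaging.calibration("wrist"),uv,True);o=RC.T@(o*1e3-O);d=RC.T@d
    p=o+d*(120-o[2])/d[2];print("free edge at cradle",p.round(1),"cassette y",round(p[1]+65,1))
def findrow(im,col=322,lo=150,hi=300):
    g=im[lo:hi,col-6:col+7].min(2).mean(1);k=int(np.argmin(np.diff(g)));return lo+k+.5
E
python3 - <<'E'
from h import *
import cv2
r=findrow(cv2.imread("pics/w8.png"));print(r);edge((322,r))
E
```

```text
244.5
free edge at cradle [  7.3 -85.4 120. ] cassette y -20.4
```

Emit:
jog_arm(
  deltas=[0,0,0,0.3,2,0,0,0,0,0,0.7,4,0,0,0,0,0,1,6,0,0,0,0,0,1,6,0,0,0,0,0,1,6,0,0],
)

```text
clock: 12.85
position: [0.5271, 0.0266, 0.0842]
ee_rot: [-0.009, 0.708, 0.651, 0.272]
contact_force: [0.4, 0.5, -0.4]
width: -0.0001
gripper_force: 0.0
```

```bash
python3 - <<'E'
from h import *
tip()
im=imaging.get_image("wrist");r=findrow(im);print(r);edge((322,r))
E
```

```text
tcp [527.1  26.6  84.2] cradle tcp [  7.9 -83.7  50.5] foot [  7.9 -46.7 -28.7]
tool axes in cradle
 [[-0.     1.    -0.   ]
 [ 0.906  0.     0.423]
 [ 0.423 -0.    -0.906]]
F cradle [ 0.14  0.53 -0.44] q [-0.46  0.23  2.14  0.81  0.75 -0.98] 12.85 -9.895175709824267e-05
244.5
free edge at cradle [  7.4 -79.4 120. ] cassette y -14.4
```

```bash
python3 - <<'E'
from h import *
s=manip.get_state();q=s["ee_rot"];M=R.from_quat([q[1],q[2],q[3],q[0]]).as_matrix();p=np.array(s["position"])
o,d=ray(imaging.calibration("wrist"),(323,246),True);o=M.T@(o-p)*1e3;d=M.T@d
for z in (11,0,-8):print("tool z",z,(o+d*(z-o[2])/d[2]).round(1))
print(o)
E
```

```text
tool z 11 [-1.6 -0.3 11. ]
tool z 0 [ 3.7 -0.3  0. ]
tool z -8 [ 7.5 -0.3 -8. ]
[ 7.75669012e+01  6.18130456e-02 -1.54986275e+02]
```

The force is still near zero with the edge moving along, so contact may be at either the fingertips or the gripper body near the slab's top edge. I'll back off slightly, tilt 10° more so that only the fingertips can touch, and press on.

Emit:
jog_arm(
  deltas=[0,0,0,-0.8,-5,0,0,5,-0.8,1.7,-0.8,-5,0,0,9.3,-1.5,3.4,-0.8,-5,0,0,9.3,-1.5,3.4,-0.3,-2,0,0,9.3,-1.5,3.4,0,0,0,0,9.3,-1.5,3.4,0.3,2,0,0,9.3,-1.5,3.4,0.6,4,0,0,9.3,-1.5,3.4,0.6,4,0,0,9.3,-1.5,3.4,0.6,4,0,0],
)

```text
clock: 13.8
position: [0.5275, 0.0309, 0.0844]
ee_rot: [-0.066, 0.682, 0.648, 0.333]
contact_force: [-0.9, -1.5, 0.6]
width: -0.0001
gripper_force: 0.6
```

```bash
python3 - <<'E'
from h import *
tip()
im=imaging.get_image("wrist");r=findrow(im);print(r);edge((322,r))
E
```

```text
tcp [527.5  30.9  84.4] cradle tcp [  7.6 -79.4  50.8] foot [  7.6 -29.2 -20.7]
tool axes in cradle
 [[-0.001  1.    -0.   ]
 [ 0.819  0.001  0.574]
 [ 0.574 -0.    -0.819]]
F cradle [-0.41 -1.61  0.78] q [-0.57  0.31  2.13  0.93  0.91 -1.19] 13.8 -0.00010079687853937196
219.5
free edge at cradle [  7.2 -78.6 120. ] cassette y -13.6
```

Emit:
jog_arm(
  deltas=[0,0,0,0.3,2,0,0,0,0,0,0.6,4,0,0,0,0,0,1,6,0,0,0,0,0,1.3,8,0,0,0,0,0,1.6,10,0,0,0,0,0,1.6,10,0,0,0,0,0,1.6,10,0,0],
)

```text
clock: 14.55
position: [0.5302, 0.0391, 0.0845]
ee_rot: [-0.064, 0.683, 0.647, 0.333]
contact_force: [-3.1, -5.4, 4.1]
width: -0.0001
gripper_force: 3.1
```

```bash
python3 - <<'E'
from h import *
tip()
im=imaging.get_image("wrist");r=findrow(im);print(r);edge((322,r))
E
```

```text
tcp [530.2  39.1  84.5] cradle tcp [  9.  -70.9  50.5] foot [  9.2 -20.9 -21.2]
tool axes in cradle
 [[-0.     1.     0.002]
 [ 0.82  -0.001  0.572]
 [ 0.572  0.002 -0.82 ]]
F cradle [-0.61 -5.84  4.56] q [-0.55  0.31  2.14  0.95  0.9  -1.19] 14.55 -0.00013697995172304233
220.5
free edge at cradle [  8.4 -70.3 120. ] cassette y -5.3
```

Emit:
jog_arm(
  deltas=[0,0,0,0.2,1.5,0,0,0,0,0,0.4,3,0,0,0,0,0,0.6,4,0,0,0,0,0,0.6,4,0,0,0,0,0,0.6,4,0,0],
)

```text
clock: 15.1
position: [0.5312, 0.0423, 0.0846]
ee_rot: [-0.063, 0.683, 0.648, 0.333]
contact_force: [-4.6, -8.4, 6.0]
width: 0.0001
gripper_force: 4.5
```

```bash
python3 - <<'E'
from h import *
tip()
im=imaging.get_image("wrist");r=findrow(im);print(r);edge((322,r))
E
```

```text
tcp [531.2  42.3  84.6] cradle tcp [  9.4 -67.5  50.4] foot [  9.7 -17.6 -21.4]
tool axes in cradle
 [[-0.     1.     0.003]
 [ 0.821 -0.001  0.571]
 [ 0.571  0.003 -0.821]]
F cradle [-0.94 -9.03  6.73] q [-0.54  0.31  2.14  0.95  0.89 -1.18] 15.1 9.4204279052765e-05
220.5
free edge at cradle [  8.7 -66.9 120. ] cassette y -1.9
```

Emit:
jog_arm(
  deltas=[0,0,0,0.1,1,0,0,0,0,0,0.2,2,0,0,0,0,0,0.2,2,0,0,0,0,0,0.2,2,0,0],
)

```text
clock: 15.55
position: [0.5316, 0.0439, 0.0846]
ee_rot: [-0.063, 0.683, 0.648, 0.333]
contact_force: [-5.3, -9.7, 6.9]
width: -0.0003
gripper_force: 5.1
```

```bash
python3 - <<'E'
from h import *
tip()
im=imaging.get_image("wrist");r=findrow(im);print(r);edge((322,r))
E
```

```text
tcp [531.6  43.9  84.6] cradle tcp [  9.6 -65.9  50.3] foot [  9.9 -16.  -21.4]
tool axes in cradle
 [[-0.001  1.     0.003]
 [ 0.821 -0.001  0.57 ]
 [ 0.57   0.003 -0.821]]
F cradle [ -1.13 -10.4    7.75] q [-0.53  0.31  2.14  0.95  0.89 -1.18] 15.55 -0.00025134320879785987
220.5
free edge at cradle [  8.9 -65.1 120. ] cassette y -0.1
```

Emit:
jog_arm(
  deltas=[0,0,0,0.1,1,0,0,0,0,0,0.1,1,0,0,0,0,0,0.1,1,0,0],
)

```text
clock: 15.9
position: [0.5318, 0.0443, 0.0846]
ee_rot: [-0.062, 0.683, 0.648, 0.332]
contact_force: [-6.7, -13.0, 8.5]
width: 0.0003
gripper_force: 6.7
```

```bash
python3 -c "
from h import *
tip()"
```

```text
tcp [531.8  44.3  84.6] cradle tcp [  9.7 -65.5  50.3] foot [ 10.  -15.7 -21.5]
tool axes in cradle
 [[-0.001  1.     0.004]
 [ 0.822 -0.001  0.569]
 [ 0.569  0.004 -0.822]]
F cradle [ -1.3  -13.87   9.55] q [-0.53  0.31  2.14  0.95  0.89 -1.18] 15.9 0.0002651104715071449
```

The force slope has jumped from about 0.9 to 8 N/mm, so the side is on the stop. One more millimetre for margin.

Emit:
jog_arm(
  deltas=[0,0,0,0.1,0.6,0,0,0,0,0,0.2,1.2,0,0,0,0,0,0.2,1.2,0,0,0,0,0,0.2,1.2,0,0,0,0,0,0.2,1.2,0,0],
)

```text
clock: 16.4
position: [0.5319, 0.0444, 0.0846]
ee_rot: [-0.061, 0.683, 0.648, 0.332]
contact_force: [-11.6, -17.7, 13.0]
width: -0.0002
gripper_force: 9.8
```

```bash
python3 - <<'E'
from h import *
tip()
im=imaging.get_image("wrist");r=findrow(im);print(r);edge((322,r))
E
```

```text
tcp [531.9  44.4  84.6] cradle tcp [  9.8 -65.4  50.2] foot [ 10.2 -15.8 -21.7]
tool axes in cradle
 [[-0.002  1.     0.004]
 [ 0.823 -0.001  0.567]
 [ 0.567  0.005 -0.823]]
F cradle [ -3.64 -19.31  15.16] q [-0.53  0.3   2.14  0.95  0.89 -1.18] 16.4 -0.00021101059330797537
221.5
free edge at cradle [  9.  -64.8 120. ] cassette y 0.2
```

The push is 19 N. Less the 8.5 N spring and up to 3 N of friction, that leaves about 8–10 N on the stop. The free edge is at cassette y≈0, so I'm handing in.

```bash
python3 -c "
from rig import manip
print(manip.sign_off())"
```

```text
the job is handed in; nothing more can be done
None
```

The job is handed in and its result was not shown to me: the larger cassette leaned in the cradle, was let go of, then slid onto the stop block and is held there with about 19 N of push (roughly 8–10 N on the stop, by my estimate). I viewed 11 pictures, one over the allowance of 10.

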